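# Stop the dryer and draw out the tray with the blue vase

### The job

Stop the dryer by pressing its red button all the way down, then hook a fingertip behind the orange lip of the tray that carries the blue vase and draw that tray all the way out to its stop. Do not pinch the lip or press on its black front, and do not touch the vases: both must stay standing on their trays. Leave the white vase's tray and the other things on the table where they are.

Things in the scene. Friction and masses are not known exactly. Their poses are not given: they have to be found in the camera images.
- station: drying slide, fixed to the table: grey base 360 x 380 mm with aluminium rails along its x, two steel trays side by side (left at y = +95 mm, right at y = -95 mm) and a white air blower box, 100 mm tall, across its far end (x from 175 to 225 mm). Origin: middle of the base's underside, on the table. Its -x is the direction in which the trays draw out, roughly towards the robot. Tops of the tray floors lie 40 mm above the table.
- tray_l (a joint): how far the left tray (the +y one) is drawn out, m: 0 fully in, 0.12 at its outer stop. It slides along the station's -x, resists with about 2.5 N of friction plus a little drag, and stays where it is left. May start a little way out.
- tray_r (a joint): the same for the right tray (the -y one).
- tray_l_lip (a point): top edge of the left tray's front lip, middle of the lip's inner side (the side to pull on); moves with the tray, axes as the station's. The lip is an upright orange strip across the whole front of the tray, 150 mm wide, 5 mm thick, standing 30 mm above the tray floor (top 70 mm above the table). Behind it (+x) the floor is empty for at least 70 mm before the vase.
- tray_l_mid (a point): centre of the left tray's floor, on its top surface (tray 200 mm along x, 150 mm along y); the lip's inner side is 95 mm from it towards -x. Moves with the tray.
- tray_l_face (a point): middle of the outer side of the black panel, 150 x 33 mm, 3 mm thick, on the outside (-x) of the left tray's lip, its top 3 mm below the lip's; not to be pressed.
- tray_r_lip (a point): top edge of the right tray's front lip, middle of the lip's inner side (the side to pull on); moves with the tray, axes as the station's. The lip is an upright orange strip across the whole front of the tray, 150 mm wide, 5 mm thick, standing 30 mm above the tray floor (top 70 mm above the table). Behind it (+x) the floor is empty for at least 70 mm before the vase.
- tray_r_mid (a point): centre of the right tray's floor, on its top surface (tray 200 mm along x, 150 mm along y); the lip's inner side is 95 mm from it towards -x. Moves with the tray.
- tray_r_face (a point): middle of the outer side of the black panel, 150 x 33 mm, 3 mm thick, on the outside (-x) of the right tray's lip, its top 3 mm below the lip's; not to be pressed.
- vase_blue: loose blue glazed vase, 140 mm tall, 78 mm across the belly, foot 60 mm across, about 0.35 kg, standing on one of the two trays (which one varies). Origin: centre of its foot; z up.
- vase_white: loose white unglazed vase, 140 mm tall, 78 mm across the belly, foot 60 mm across, about 0.35 kg, standing on one of the two trays (which one varies). Origin: centre of its foot; z up.
- control: yellow control box fixed on the table, 90 x 75 x 50 mm, carrying the dryer's red stop button on the middle of its top. Origin: centre of its underside.
- stop (a joint): travel of the red stop button, m: 0 up, 0.006 fully down; it is sprung, takes about 5 N to go fully down and comes back up when let go.
- stop_top (a point): centre of the top of the red button cap (32 mm across), which is pressed straight down; moves with it.
- jar: bystander: amber glass jar with orange cap, 44 mm across, 75 mm tall, loose on the table. Origin: under its middle, on the table.
- bowl: bystander: white bowl, 110 mm across, 50 mm tall, loose on the table. Origin: under its middle, on the table.
- cup: bystander: terracotta cup, 72 mm across, 90 mm tall, loose on the table. Origin: under its middle, on the table.
- brush: bystander: brush lying flat, 170 mm long along its x, loose on the table. Origin: near its middle, on the table.
- spatula: bystander: spatula lying flat, 180 mm long along its x, loose on the table. Origin: near its middle, on the table.
- puck: bystander: round plaster disc, 60 mm across, 25 mm tall, loose on the table. Origin: under its middle, on the table.
Not all that is in view belongs to the job. What is shaped like the control but purple is not meant.

How it is judged:
By the outcome, as a careful person would: the job done as asked, in the order asked, and still so for the second after the job is handed in, with the robot touching nothing.
It also fails if it takes over 42 s, if anything falls off the work surface, if the arm or the gripper's body presses on something with over 40 N, if the wrist force passes 120 N, or if a joint passes its speed limit or range.

### The arm

A 6-joint arm with a two-finger parallel gripper is mounted at the origin on the work surface. World frame = base frame: x ahead of the robot, y to its left, z up, the work surface at z = 0. Lengths are in m, angles in rad, forces in N, time in s.
With the tool pointing down it reaches from about 0.325 to 0.9 m from the base axis. Payload 6.1 kg.
Tool frame: the origin (TCP) lies midway between the tips of the shut fingers; the grasp point (between the pads) lies 19 mm behind it; z points along the fingers, y is the line along which they close (so a half turn about z gives the same grasp; the last joint's range is limited). The gripper opens to 85 mm and grips with 20 to 120 N. Pads are 22 mm wide; open, the fingers measure 114 mm over their backs; the gripper's body (76 mm by 85 mm) begins 54 mm behind the grasp point. The pads swing forward as they close: fully open they stand 13 mm farther back than shut.
Start: joints at [1.103, 0.22, 1.526, -0, 1.395, -0.126], TCP at [0.209, 0.589, 0.231] pointing down, gripper open.
Joint ranges: [-2.98, 2.98], [-0.91, 2.08], [0.09, 2.57], [-1.24, 4.39], [0.2, 2.65], [-2.68, 2.68]. Speed limits (rad/s): [2.57, 2.57, 3.01, 3.14, 3.14, 3.14].

### API

Orientations are given as [roll, pitch, yaw] about the fixed x, y, z axes, in that order (R = Rz(yaw) Ry(pitch) Rx(roll)).
In Python, from plant import movep, move_l, set_joints, gripper_to, hold, inverse_kinematics, observe, get_image, get_calibration, Unreachable, job_done gives the robot as it stands. Calls block until the motion is done:
- movep(position, orientation): joint-space move of the TCP to a pose.
- move_l(position, feed=0.15, rotation=None, max_force=None): straight line of the TCP; rotation=None keeps the orientation; feed is the mean speed in m/s. With max_force (N) it stops when the force on the tool has changed by that much, and returns True; else False.
- set_joints(angles): joint-space move.
- gripper_to(opening, f_grip=None): finger opening in m; f_grip is the grip in N (None keeps the last); returns when the fingers have stopped.
- hold(seconds).
- inverse_kinematics(position, orientation): joint angles nearest the present ones, or None.
- observe(): the state.
- get_image(name): name is "side" or "top"; returns (picture, depth): 400x640x3 uint8, red, green, blue; 400x640 float32, m along the optical axis (not along the pixel's ray), 0 where there is no reading.
- get_calibration(name): a dict with "intrinsics" (3x3 intrinsics, pixels), "world_from_camera" (4x4, takes a point from camera to world coordinates). Camera axes: x right, y down, z forward; pixel columns grow to the right and rows downward; lengths in m; the calibration is good to about 2 mm. A picture is of the moment at which its call begins. get_calibration takes no time and is no camera call.
A pose or a line that the arm cannot do raises Unreachable and nothing moves.
- job_done(): hands the job in; it is judged then, once.
The state is a dict: "time_s": time; "q": joint angles; "joint_velocities": joint speeds; "joint_torque": joint torques, N m; "eef_pos": TCP position; "tcp_rot": TCP orientation; "ft_force": force on the tool from outside, world axes, zero at the start; "torque": the same for the moment, N m; "opening": finger opening in m; "grasp_force": force on a finger pad.
Only numpy, scipy, OpenCV 4.12 (cv2) and the standard library are available. Lean on these libraries where they do the work, as an engineer would, in place of code of your own. Each camera call takes 0.05 s, during which the arm holds its last target. There are 200 camera calls.

## Working session

There is one attempt and no reset: what is moved stays moved. The work goes in short steps, each a Python script; the robot and the scene stay as the last script left them, time stands still between calls to the robot, and variables do not carry over. Pictures are saved under pics/ and viewed, at most 10 in all, crops included, and the job is handed in when it is done.

```bash
mkdir -p pics
python3 - <<'E'
from plant import *
import cv2,numpy as np
for n in("top","side"):
    im,d=get_image(n);cv2.imwrite(f"pics/{n}0.png",im[:,:,::-1]);np.savez(f"{n}0.npz",im=im,d=d)
    c=get_calibration(n);print(n,np.round(c["intrinsics"],1).tolist(),np.round(c["world_from_camera"],3).tolist())
print(observe()["time_s"])
E
```

```text
top [[417.8, 0.0, 319.7], [0.0, 417.8, 197.9], [0.0, 0.0, 1.0]] [[0.022, -0.997, 0.074, 0.426], [-1.0, -0.022, 0.008, 0.001], [-0.006, -0.074, -0.997, 1.518], [0.0, 0.0, 0.0, 1.0]]
side [[512.0, 0.0, 319.5], [0.0, 512.0, 202.7], [0.0, 0.0, 1.0]] [[-0.954, -0.222, 0.203, 0.204], [-0.301, 0.69, -0.658, 1.172], [0.006, -0.689, -0.725, 1.342], [0.0, 0.0, 0.0, 1.0]]
0.1
```

View pics/top0.png

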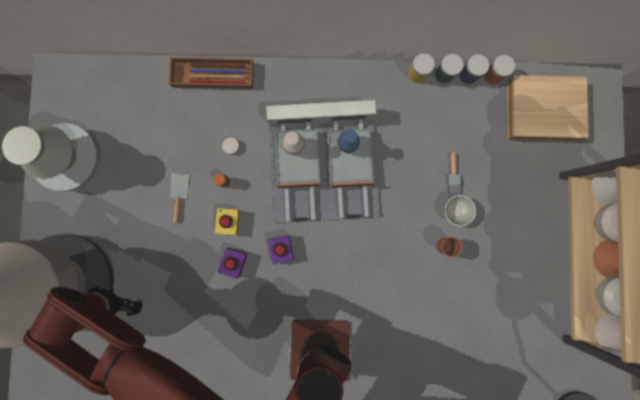

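View pics/side0.png

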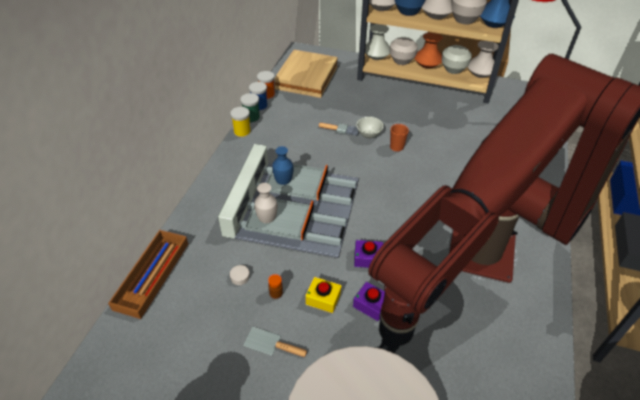

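The top view shows the blue vase at (348,141) on the right tray, whose lip is near (351,185). The yellow control is at (227,222), with two purple decoys below it. Next I'll measure.

```bash
cat > h.py <<'E'
import cv2,numpy as np
from plant import get_calibration
def ray(n,u,v,z):
    c=get_calibration(n);K=np.array(c["intrinsics"]);T=np.array(c["world_from_camera"])
    p=np.c_[np.ravel(u),np.ravel(v),np.ones(np.size(u))]@np.linalg.inv(K).T@T[:3,:3].T
    o=T[:3,3];return o+p*((z-o[2])/p[:,2])[:,None]
def dep(n,u,v,d):
    c=get_calibration(n);K=np.array(c["intrinsics"]);T=np.array(c["world_from_camera"])
    p=np.c_[u,v,np.ones(len(u))]@np.linalg.inv(K).T*d[v,u][:,None]
    return p@T[:3,:3].T+T[:3,3]
def comps(im,lo,hi,amin=6):
    hsv=cv2.cvtColor(im,cv2.COLOR_RGB2HSV);m=cv2.inRange(hsv,lo,hi)
    n,l,s,c=cv2.connectedComponentsWithStats(m)
    return [np.nonzero(l==i)[::-1] for i in range(1,n) if s[i,4]>=amin]
E
python3 - <<'E'
from h import *
np.set_printoptions(precision=4,suppress=True)
for n in("top","side"):
    f=np.load(n+"0.npz");im,d=f["im"],f["d"]
    for nm,lo,hi in(("orange",(4,110,60),(16,255,255)),("red",(0,150,50),(4,255,255)),("red2",(174,150,50),(180,255,255)),("yellow",(22,130,80),(33,255,255)),("blue",(100,110,40),(115,255,255)),):
        for u,v in comps(im,lo,hi,8):
            if n=="top" and not(160<u.mean()<400 and 100<v.mean()<300):continue
            if n=="side" and not(220<u.mean()<400 and 140<v.mean()<320):continue
            P=dep(n,u,v,d);P=P[d[v,u]>0]
            print(n,nm,len(u),"px",u.min(),u.max(),v.min(),v.max(),"med",np.median(P,0),"zmax",P[:,2].max(), "rect",cv2.minAreaRect(np.c_[u,v].astype(np.float32)))
E
```

```text
top orange 114 px 214 226 174 185 med [0.5905 0.3616 0.0747] zmax 0.08111266616495838 rect ((219.75003051757812, 179.25001525878906), (11.31370735168457, 10.60660171508789), 45.0)
top orange 66 px 278 318 183 186 med [0.5801 0.0874 0.0679] zmax 0.0740988378105234 rect ((297.9896545410156, 184.32415771484375), (1.5854946374893188, 40.10714340209961), 86.633544921875)
top orange 69 px 332 373 182 185 med [ 0.5846 -0.1022  0.0685] zmax 0.07686333619853958 rect ((352.5092468261719, 183.6661376953125), (1.6086305379867554, 41.1032829284668), 86.8201675415039)
top orange 12 px 220 224 217 226 med [0.4404 0.3535 0.0642] zmax 0.075943487616565 rect ((221.41172790527344, 221.8529052734375), (9.219544410705566, 3.2539572715759277), 77.47119140625)
top red 52 px 221 228 217 225 med [0.4456 0.3385 0.073 ] zmax 0.07825654990333364 rect ((224.40000915527344, 221.3000030517578), (7.155416965484619, 7.602630138397217), 63.43495178222656)
top red 51 px 276 283 246 253 med [0.3534 0.1475 0.0727] zmax 0.07818187692524581 rect ((279.5, 249.5), (7.0, 7.0), 90.0)
top red 56 px 226 233 260 267 med [0.3005 
[... 1453 characters left out ...]
e red2 16 px 364 374 241 246 med [0.3574 0.1373 0.0729] zmax 0.07858542604503005 rect ((369.22772216796875, 243.2227783203125), (10.049875259399414, 4.577171325683594), 5.710592269897461)
side red2 15 px 367 378 289 293 med [0.3048 0.3068 0.0726] zmax 0.07687722258189678 rect ((372.3320007324219, 290.6516418457031), (3.711965322494507, 11.045360565185547), 84.80557250976562)
side yellow 771 px 305 341 277 312 med [0.4409 0.3616 0.0481] zmax 0.0646735309005595 rect ((322.6500244140625, 294.0500183105469), (32.88768768310547, 30.041637420654297), 18.434946060180664)
side blue 516 px 273 292 147 183 med [ 0.7235 -0.0629  0.1205] zmax 0.18761713529329138 rect ((282.5, 165.0), (36.0, 19.0), 90.0)
```

Run:
```python
import cv2,numpy as np
a=np.load("top0.npz")["im"][90:270,200:400,::-1]
cv2.imwrite("pics/crop1.png",cv2.resize(np.clip(a*1.6,0,255).astype(np.uint8),(660,594),interpolation=cv2.INTER_NEAREST))
```

```text
(no output)
```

View pics/crop1.png

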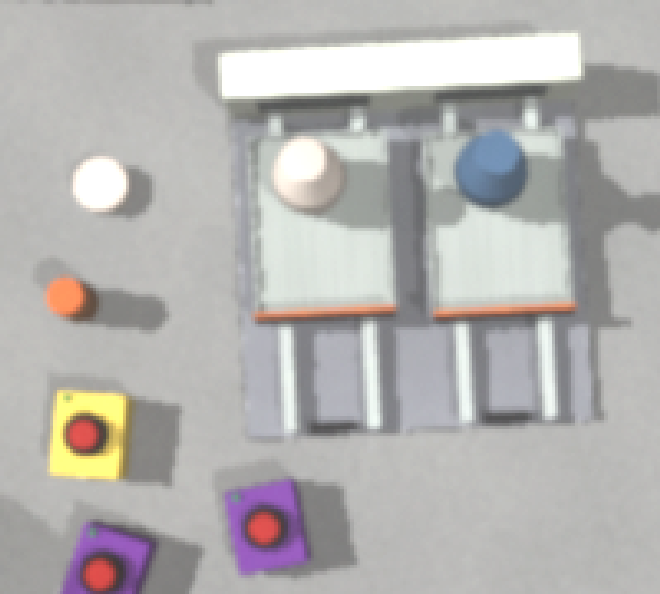

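Run:
```python
from h import *
np.set_printoptions(precision=4,suppress=True)
for n in("top","side"):
    im=np.load(n+"0.npz")["im"]
    for u,v in comps(im,(4,110,60),(16,255,255),50):
        if not (270<u.mean()<380 and 160<v.mean()<230): continue
        L=cv2.fitLine(np.c_[u,v].astype(np.float32),cv2.DIST_L2,0,.01,.01).ravel()
        t=(np.c_[u,v]-L[2:])@L[:2];e=L[2:]+np.outer([t.min(),t.max()],L[:2])
        P=ray(n,e[:,0],e[:,1],.068);P=P[np.argsort(P[:,1])]
        q=P[1]-P[0];print(n,"lip ends",P[:,:2].ravel(),"mid",P.mean(0)[:2],"len",np.linalg.norm(q),"yaw",np.degrees(np.arctan2(-q[0],q[1])))
    hsv=cv2.cvtColor(im,cv2.COLOR_RGB2HSV)
    m=cv2.inRange(hsv,(0,140,50),(10,255,255))|cv2.inRange(hsv,(170,140,50),(180,255,255))
    w=(216,238,209,233) if n=="top" else (305,341,277,300)
    k=np.zeros_like(m);k[w[2]:w[3],w[0]:w[1]]=1;v,u=np.nonzero(m*k)
    (c,r)=cv2.minEnclosingCircle(np.c_[u,v].astype(np.float32))
    print(n,"button",c,r,ray(n,*c,.073),ray(n,u.mean(),v.mean(),.073))
    if n=="top":
        # blower top edges
        m=cv2.inRange(hsv,(0,0,130),(180,60,255));m[:98]=0;m[125:]=0;m[:,:260]=0;m[:,382:]=0
        v,u=np.nonzero(m);b=cv2.boxPoints(cv2.minAreaRect(np.c_[u,v].astype(np.float32)));P=ray(n,b[:,0],b[:,1],.1);print("blower",P[:,:2].tolist())
    d=np.load(n+"0.npz")["d"]
    u,v=max(comps(im,(100,110,40),(118,255,255),50),key=lambda c:-abs(c[0].mean()-(348 if n=="top" else 282))-abs(c[1].mean()-(141 if n=="top" else 165)))
    P=dep(n,u,v,d);P=P[P[:,2]>.165];print("vase rim",P.mean(0),len(P))
from plant import *
for p in([.4445,.342,.06],[.6,-.098,.05],[.47,-.09,.05]):print(inverse_kinematics(p,[3.14159,0,0.05]))
print(observe()["tcp_rot"])
```

```text
top lip ends [0.5846 0.0194 0.5738 0.1589] mid [0.5792 0.0891] len 0.1399186498643295 yaw 4.415348953046098
top lip ends [ 0.5912 -0.1723  0.5802 -0.0295] mid [ 0.5857 -0.1009] len 0.14325442842494837 yaw 4.407215196529833
top button (224.52000427246094, 221.22000122070312) 4.485501289367676 [[0.445  0.3395 0.073 ]] [[0.4456 0.3396 0.073 ]]
blower [[0.8484463961411695, 0.20719247982399955], [0.8784772118991657, -0.1713990945753068], [0.7934182858338711, -0.17728188380496235], [0.7634695777144833, 0.19965345095687603]]
vase rim [nan nan nan] 0
side lip ends [ 0.5945 -0.1761  0.5772 -0.0002] mid [ 0.5859 -0.0881] len 0.17683212986435237 yaw 5.62881586367057
side lip ends [0.588  0.0145 0.5715 0.1848] mid [0.5797 0.0996] len 0.1710925565259059 yaw 5.546222654991676
side button (323.3461608886719, 287.19232177734375) 5.778294086456299 [[0.4448 0.344  0.073 ]] [[0.4445 0.3446 0.073 ]]
vase rim [ 0.7171 -0.0478  0.2086] 82
[ 0.5152  0.2565  1.8292 -0.      1.0559  2.036 ]
[-0.2916  0.3702  1.7058 -0.      1.0656  1.2292]
[-0.3542  0.0905  2.0444 -0.      1.0067  1.1666]
[-3.1399 -0.0002  2.7998]<stdin>:23: RuntimeWarning: Mean of empty slice.
  ret = um.true_divide(
```

Run:
```python
from plant import *
import numpy as np
R=[np.pi,0,.079]
gripper_to(0)
movep([.445,.342,.12],R);o=observe();print(o["time_s"],np.round(o["eef_pos"],4),o["opening"],np.round(o["ft_force"],2))
print(move_l([.445,.342,.085],feed=.1))
print(move_l([.445,.342,.055],feed=.02,max_force=14));o=observe();print(o["time_s"],np.round(o["eef_pos"],4),np.round(o["ft_force"],2))
hold(.3);o=observe();print(np.round(o["eef_pos"],4),np.round(o["ft_force"],2))
im,d=get_image("side")
move_l([.445,.342,.16],feed=.15)
import cv2;cv2.imwrite("pics/side1.png",cv2.resize(im[200:340,240:420,::-1],(720,560)))
print(observe()["time_s"])
```

```text
2.7167 [0.445  0.3424 0.1203] -5.413759952151929e-05 [ 0.26  0.39 -0.99]
False
True
4.1917 [0.445  0.342  0.0661] [-0.86 -1.44  7.  ]
[0.445 0.342 0.066] [-1.51 -1.54  7.62]
5.325
```

View pics/side1.png

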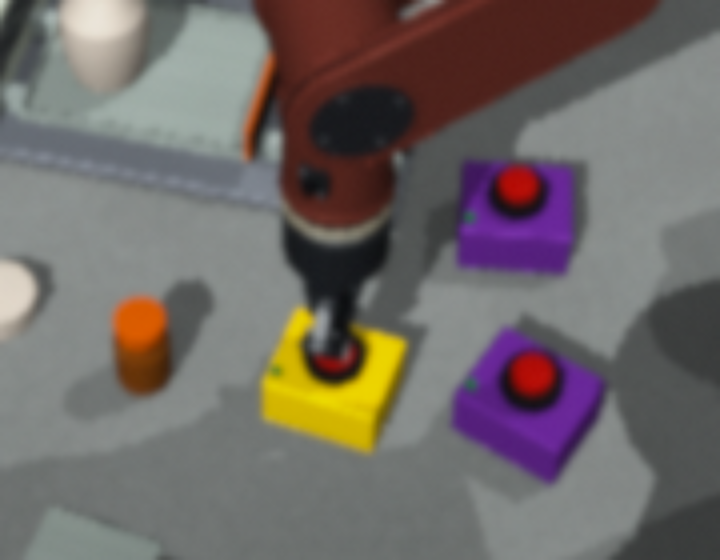

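The picture shows the fingertips centred on the yellow box's red cap, near (333,355) in the crop. The residual force is above 5 N. I'll press once more, a bit harder, to confirm the bottom stop, then go to the lip.

Run:
```python
from plant import *
import numpy as np,cv2
R=[np.pi,0,.079]
move_l([.445,.342,.078],feed=.15)
print(move_l([.445,.342,.055],feed=.02,max_force=28));hold(.2);o=observe();print(np.round(o["eef_pos"],4),np.round(o["ft_force"],2))
move_l([.445,.342,.25],feed=.2)
x=np.array([np.cos(.079),np.sin(.079),0]);L=np.array([.588,-.096,0])
p=L+.025*x
movep([*p[:2],.25],R);move_l([*p[:2],.11],feed=.15)
o=observe();print(o["time_s"],np.round(o["eef_pos"],4),p)
for n in("side","top"):
    im,d=get_image(n);a=im[120:240,220:400] if n=="side" else im[90:230,250:430]
    cv2.imwrite(f"pics/{n}2.png",cv2.resize(a[:,:,::-1],None,fx=4,fy=4,interpolation=cv2.INTER_CUBIC))
```

```text
True
[0.4454 0.3423 0.066 ] [-3.4  -1.9   8.51]
10.8333 [ 0.6138 -0.0942  0.1113] [ 0.61292203 -0.09402705  0.        ]
```

View pics/side2.png

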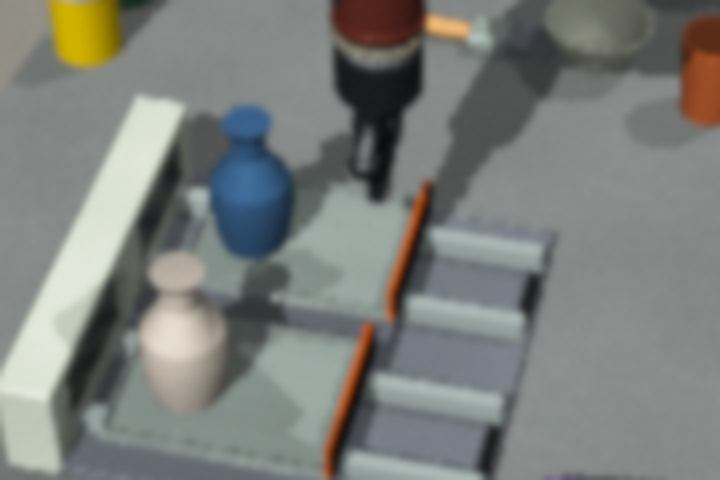

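The second press ended at the same height (0.066), so the button was at its bottom stop. The side view shows the fingertip above the floor behind the right lip, about 45 px in, with the vase clear. Now I'll lower and draw.

Run:
```python
from plant import *
import numpy as np,cv2
x=np.array([np.cos(.079),np.sin(.079),0]);L=np.array([.588,-.096,0])
p=L+.025*x;z=np.array([0,0,.052])
print(move_l(p+z,feed=.08,max_force=10))
def st():
    o=observe();e=np.array(o["eef_pos"]);print(round(o["time_s"],2),np.round(e,4),"along",round(float((p-e)@x),4),np.round(o["ft_force"],2));return e
st()
for s in(.02,.06,.10):
    print(move_l(p+z-s*x,feed=.04,max_force=15));st()
print(move_l(p+z-.165*x,feed=.03,max_force=15));e=st()
im,d=get_image("side");cv2.imwrite("pics/side3.png",cv2.resize(im[120:260,220:400,::-1],None,fx=4,fy=4))
```

```text
False
11.81 [ 0.6133 -0.0941  0.0524] along -0.0004 [-0.02  0.11  0.21]
False
12.46 [ 0.5926 -0.0956  0.052 ] along 0.0204 [1.22 0.48 0.22]
False
13.61 [ 0.5529 -0.0989  0.0521] along 0.0602 [-0.15 -0.7   0.1 ]
False
14.76 [ 0.5128 -0.1019  0.0519] along 0.1004 [-0.26 -0.51 -0.03]
True
15.53 [ 0.5029 -0.1027  0.0521] along 0.1103 [1.31 1.74 1.03]
```

View pics/side3.png

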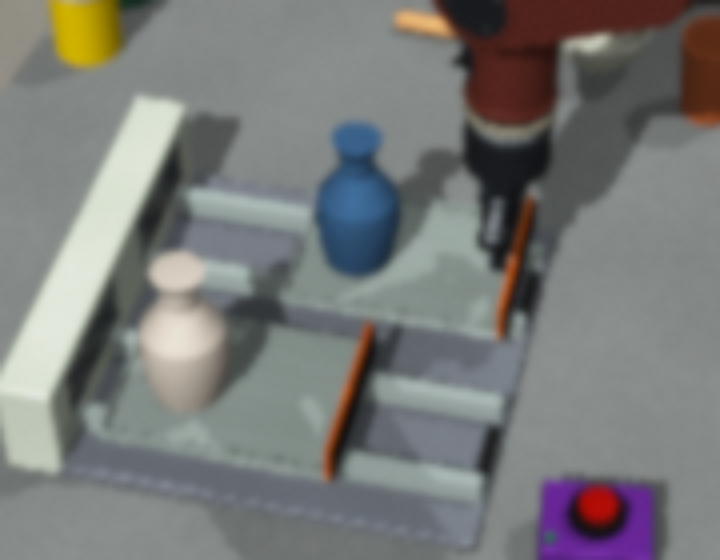

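The tray moved with the vase upright, and the force then rose. I'll pull again to check this is the hard stop, then back off and measure the lip.

Run:
```python
from plant import *
from h import *
np.set_printoptions(precision=4,suppress=True)
x=np.array([np.cos(.079),np.sin(.079),0]);p=np.array([.588,-.096,0])+.025*x;z=np.array([0,0,.052])
e=lambda:(np.array(observe()["eef_pos"]),np.array(observe()["ft_force"]))
for s in(.150,.150):
    print(move_l(p+z-s*x,feed=.02,max_force=25));a,f=e();print((p-a)@x,f)
    hold(.3);a,f=e();print((p-a)@x,f)
a[2]=.052
move_l(a+.015*x,feed=.05);b=a+.015*x;move_l([b[0],b[1],.25],feed=.15)
q=observe()["q"].copy() if hasattr(observe()["q"],"copy") else list(observe()["q"]);q[0]+=1.0
set_joints(q)
for n in("top","side"):
    im,d=get_image(n);np.savez(n+"4.npz",im=im,d=d);cv2.imwrite(f"pics/{n}4.png",im[:,:,::-1])
    for u,v in comps(im,(4,110,60),(16,255,255),30):
        if 270<u.mean()<380 and 160<v.mean()<240:
            print(n,len(u),ray(n,u.mean(),v.mean(),.068))
print(observe()["time_s"])
```

```text
True
0.11017198461853363 [2.1192 0.5342 1.1743]
0.11016184103927126 [1.1931 0.272  0.3747]
True
0.11001572412339108 [1.4297 0.875  0.1514]
0.11002165323505661 [ 1.8211 -1.0466  2.22  ]
top 65 [[0.5795 0.0856 0.068 ]]
top 60 [[ 0.4884 -0.1079  0.068 ]]
side 111 [[0.5794 0.1022 0.068 ]]
21.2167
```

View pics/top4.png

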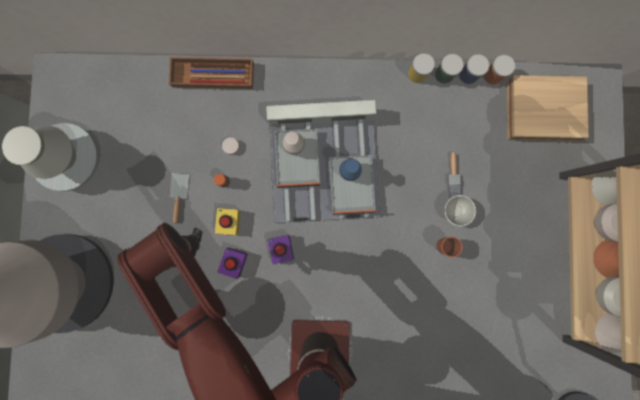

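The top view shows the right tray drawn out, with its lip at (353,212) and the blue vase standing at (350,169). The white tray hasn't moved. Repeated 25 N pulls stopped at the same place, so the tray is at its hard stop, and the arm is clear.

```bash
python3 -c "
from plant import *
print(job_done())"
```

```text
the job is handed in; nothing more can be done
None
```

I pressed the red stop button to the bottom, then drew the blue vase's tray (the right one) out to its stop. Both vases are still standing, the white vase's tray hasn't moved, and I handed the job in at about 21 s.

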